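# Put the bench tools back in their trays

## Robot

A 6-joint arm with a two-finger parallel gripper is mounted at the origin on the work surface. World frame = base frame: x ahead of the robot, y to its left, z up, the work surface at z = 0. Lengths are in m, angles in rad, forces in N, time in s.
With the tool pointing down it reaches from about 0.275 to 0.75 m from the base axis. Payload 10.2 kg.
Tool frame: the origin (TCP) lies between the finger pads; the fingertips stand 14 mm ahead of it and the grasp point (between the pads) lies 5 mm behind it (ctrl.finger_overhang is the distance from the TCP to the fingertips, in m); z points along the fingers, y is the direction in which the jaws open and shut (so a half turn about z gives the same grasp; the last joint's range is limited). The gripper opens to 85 mm and grips with 20 to 120 N. Pads are 22 mm wide; open, the fingers measure 114 mm over their backs; the gripper's body (76 mm by 85 mm) begins 54 mm behind the grasp point. The pads swing forward as they close: fully open they stand 13 mm farther back than shut.
Start: joints at [0.887, 0.313, 1.498, -0, 1.331, -0.223], TCP at [0.233, 0.47, 0.245] pointing down, gripper open.
Joint ranges: [-2.94, 2.94], [-0.97, 2.17], [0.19, 2.56], [-1.23, 4.37], [0.02, 3.11], [-2.88, 2.88]. Speed limits (rad/s): [2.39, 2.39, 3.01, 3.14, 3.14, 3.14].

## Interface

Orientations are given as a unit quaternion [w, x, y, z].
In Python, from rig import ctrl gives the robot as it stands. Calls block until the motion is done:
- ctrl.move_pose(position, orientation): joint-space move of the TCP to a pose.
- ctrl.move_linear(position, rate=0.15, attitude=None): straight line of the TCP; attitude=None keeps the orientation; rate is the mean speed in m/s.
- ctrl.goto_joints(angles): joint-space move.
- ctrl.set_gripper(opening): opening from 0.0 (shut) to 1.0 (fully open); the grip force is fixed at half the most; returns when the fingers have stopped.
- ctrl.pause(seconds).
- ctrl.inverse_kinematics(position, orientation): joint angles nearest the present ones, or None.
- ctrl.read_state(): the state.
- ctrl.capture(name): name is "scene" or "top"; returns a dict with "frame" (480x640x3 uint8, red, green, blue), "mtx" (3x3 intrinsics, pixels), "xyz" and "rotation" of the camera in the world. Camera axes: x right, y down, z forward; pixel columns grow to the right and rows downward; lengths in m; the calibration is good to about 2 mm. A picture is of the moment at which its call begins. There is no depth.
A pose or a line that the arm cannot do raises ctrl.MotionError and nothing moves.
- ctrl.finish_job(): hands the job in, once; it reports no verdict.
The state is a dict: "time_s": time; "qpos": joint angles; "joint_vel": joint speeds; "joint_efforts": joint torques, N m; "ee_pos": TCP position; "ee_rot": TCP orientation; "force": force on the tool from outside, world axes, zero at the start; "wrist_torque": the same for the moment, N m; "opening": opening from 0.0 (shut) to 1.0 (fully open).
Only numpy, scipy, OpenCV 4.12 (cv2) and the standard library are available. Lean on these libraries where they do the work, as an engineer would, in place of code of your own. Each camera call takes 0.05 s, during which the arm holds its last target.

## Task

Put the jeweller's tools away: set the steel bench block in the square tray and the light wooden block upright on top of it, centred, the sharpening stone in the long tray, and the loupe, lens up, in the smaller of the two round trays. Each should sit flat inside the rim of its tray (the wooden block flat on the steel one); set them down, do not drop them, and leave the amber jar where it is.

Things in the scene. Friction and masses are not known exactly. Their poses are not given: they have to be found in the camera images.
- steel_block: Plain steel bench block, loose, 56 x 56 mm, 22 mm high, about 0.55 kg. Origin: centre of its underside; z up. x and y along its sides.
- wood_block: Brown wooden forming block, loose, 44 x 44 mm, 30 mm high, about 45 g, with a groove 20 mm wide and 10 mm deep along its x across the top. Origin: centre of its underside; z up. x and y along its sides.
- stone: Grey sharpening stone on a dark steel backing, loose bar 110 mm long (x), 34 mm wide (y), 22 mm high, about 0.2 kg. Origin: centre of its underside; z up. 
- loupe: Magnifying loupe, loose: upright black cylinder 42 mm in diameter, 38 mm high, with an aluminium band (43 mm) near its top and the glass lens in its upper end, about 90 g. Origin: centre of its underside; z up. 
- square_tray: Fixed to the bench. Aluminium tray with a black rubber floor 3 mm above the bench and a low rim 4 mm thick whose top is 8 mm above the bench. Origin: centre of its underside; z up. Recess 72 x 72 mm, outside 80 x 80 mm, x and y along its sides.
- long_tray: Fixed to the bench. Aluminium tray with a black rubber floor 3 mm above the bench and a low rim 4 mm thick whose top is 8 mm above the bench. Origin: centre of its underside; z up. Recess 126 mm (x) by 50 mm (y), outside 134 x 58 mm.
- small_round_tray: Fixed to the bench. Aluminium tray with a black rubber floor 3 mm above the bench and a low rim 4 mm thick whose top is 8 mm above the bench. Origin: centre of its underside; z up. Round: recess 58 mm in diameter, outside 66 mm.
- large_round_tray: Fixed to the bench. Aluminium tray with a black rubber floor 3 mm above the bench and a low rim 4 mm thick whose top is 8 mm above the bench. Origin: centre of its underside; z up. Round: recess 84 mm in diameter, outside 92 mm. Belongs to something else and stays empty.
- jar: Bystander: amber glass jar with a white cap, loose, 50 mm in diameter, 58 mm high, 0.16 kg. Leave it alone. Origin: centre of its underside; z up. 
Not all that is in view belongs to the job. Leave any green look-alike of the loupe alone.

How it is judged:
At the end, for the whole second after the job is handed in: Steel block, stone and loupe each rest flat (tilt under 0.04 rad) on the floor of the square, long and small round tray, centres within 13 mm, underside within 2 mm of it; the wooden block rests on the steel block, centres within 12 mm, tilt under 0.06 rad, height within 2 mm; all still (horizontal distance between steel_block and square_tray below 0.013 m and z of steel_block in the frame of square_tray between 0.001 and 0.005 m and angle between each of steel_block, stone, loupe's own z axis and vertical below 0.04 rad and horizontal distance between stone and long_tray below 0.013 m and z of stone in the frame of long_tray between 0.001 and 0.005 m and horizontal distance between loupe and small_round_tray below 0.013 m and z of loupe in the frame of small_round_tray between 0.001 and 0.005 m and horizontal distance between wood_block and steel_block below 0.012 m and z of wood_block in the frame of steel_block between 0.02 and 0.024 m and angle between wood_block's own z axis and vertical below 0.06 rad and linear speed of each of steel_block, wood_block, stone, loupe below 0.02 m/s); the robot touches nothing.
It fails at once if the jar was moved by more than 20 mm (distance of jar from where it was at the start of the episode above 0.02 m).
It fails at once if a tool was dropped: moving faster than 0.7 m/s while out of the fingers (a fall of about 25 mm) ((linear speed of steel_block above 0.7 m/s and contact force between the fingers and steel_block below 0.3 N) or (linear speed of wood_block above 0.7 m/s and contact force between the fingers and wood_block below 0.3 N) or (linear speed of stone above 0.7 m/s and contact force between the fingers and stone below 0.3 N) or (linear speed of loupe above 0.7 m/s and contact force between the fingers and loupe below 0.3 N)).
It also fails if it takes over 122 s, if anything falls off the work surface, if the arm or the gripper's body presses on something with over 40 N, if the wrist force passes 120 N, or if a joint passes its speed limit or range.

## Working session

There is one attempt and no reset: what is moved stays moved. The work goes in short steps, each a Python script; the robot and the scene stay as the last script left them, time stands still between calls to the robot, and variables do not carry over. Pictures are saved under pics/ and viewed, and the job is handed in when it is done.

```bash
mkdir -p pics; ls; python3 - <<'E'
from rig import ctrl
import cv2,numpy as np
np.set_printoptions(precision=4,suppress=True)
for n in("scene","top"):
    c=ctrl.capture(n); cv2.imwrite(f"pics/{n}0.png",c["frame"][:,:,::-1]); print(n,c["mtx"],c["xyz"],c["rotation"])
s=ctrl.read_state(); print(s["time_s"],s["ee_pos"],s["ee_rot"],s["force"],s["opening"],ctrl.finger_overhang)
E
```

```text
pics
scene [[510.175    0.     315.8725]
 [  0.     510.175  239.3817]
 [  0.       0.       1.    ]] [ 1.1617 -0.6645  0.6584] [-0.4361  0.8199  0.3303 -0.1687]
top [[593.9221   0.     317.6282]
 [  0.     593.9221 244.4988]
 [  0.       0.       1.    ]] [ 0.4215 -0.0097  1.234 ] [ 0.0274 -0.7016  0.7115 -0.026 ]
0.1 [0.2333 0.4701 0.2448] [-0.0002  0.2284  0.9736 -0.0005] [-0.0139 -0.1189 -0.2153] 0.9996175354285601 0.014
```

View pics/top0.png

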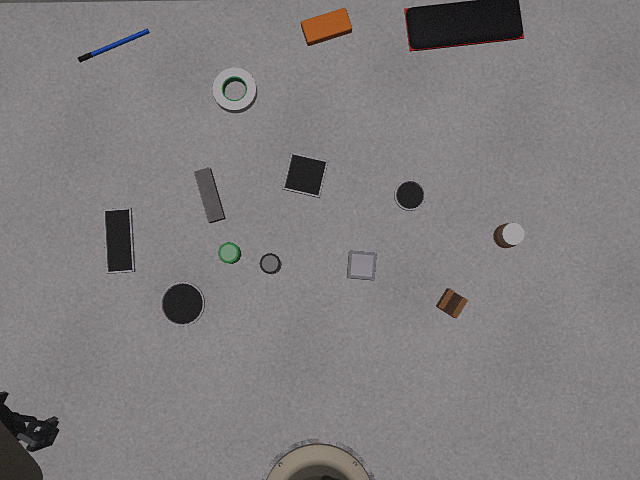

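View pics/scene0.png

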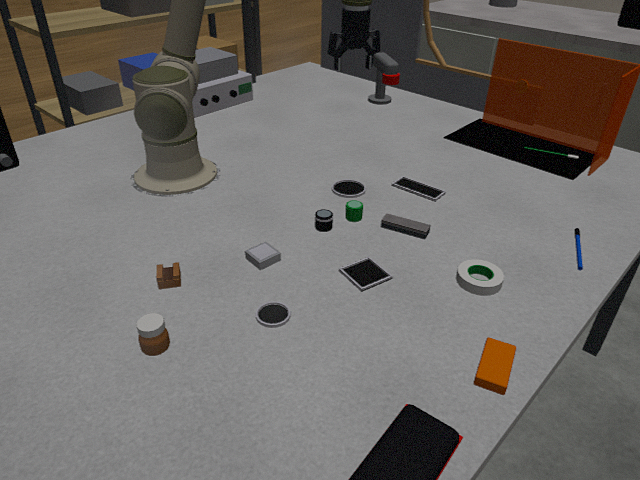

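The top view shows these candidates:
- **Loupe:** the black-rimmed cylinder at (270,263). The green look-alike is at (229,253).
- **Small round tray:** (410,195). The large one is at (183,303).
- **Square and long trays:** square at (306,175), long at (119,240).
- **Steel block:** (362,265).
- **Wooden block:** (452,302). The orange box at (327,26) is not wood.
- **Stone:** (209,195).
- **Jar:** (510,235).

I'll check these in close crops.

```bash
python3 - <<'E'
import cv2,numpy as np
t=cv2.imread("pics/top0.png"); s=cv2.imread("pics/scene0.png")
a=cv2.resize(t[140:340,90:490],(800,400),interpolation=cv2.INTER_CUBIC)
b=cv2.resize(s[170:370,130:450],(800,500),interpolation=cv2.INTER_CUBIC)
cv2.imwrite("pics/ca.png",a);cv2.imwrite("pics/cb.png",b)
E
```

```text
(no output)
```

View pics/ca.png

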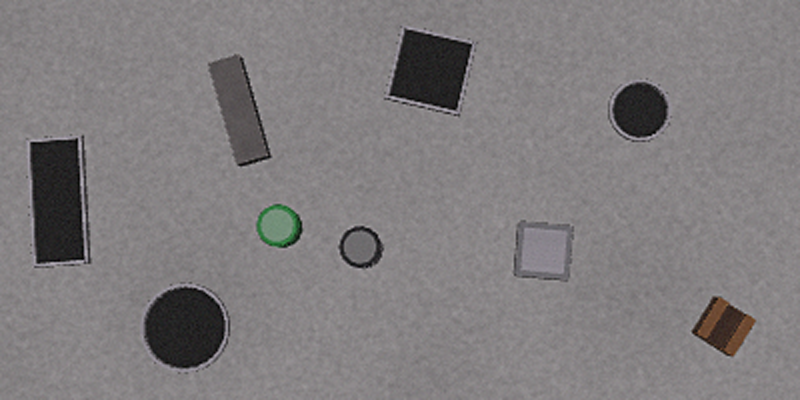

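View pics/cb.png

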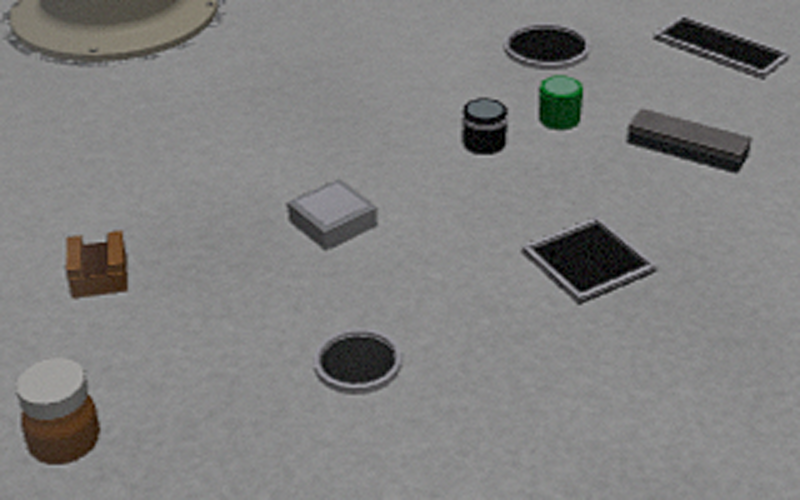

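The crops confirm the choices. The loupe is the black cylinder with the aluminium band, the green one is beside it, and the wooden block has its groove upward. Next I measure.

```bash
cat > h.py <<'E'
import numpy as np,cv2
from scipy.spatial.transform import Rotation as R
np.set_printoptions(precision=4,suppress=True)
def cam(c):
    q=np.asarray(c["rotation"],float)
    m=R.from_quat([q[1],q[2],q[3],q[0]]).as_matrix() if q.size==4 else q
    return np.asarray(c["mtx"]),np.asarray(c["xyz"]),m
def ray(C,uv):
    K,p,m=C; d=m@np.linalg.inv(K)@np.array([uv[0],uv[1],1.]); return p,d/np.linalg.norm(d)
def onz(C,uv,z):
    p,d=ray(C,uv); return p+d*(z-p[2])/d[2]
def tri(C1,u1,C2,u2):
    p1,d1=ray(C1,u1);p2,d2=ray(C2,u2)
    s=np.linalg.lstsq(np.stack([d1,-d2],1),p2-p1,rcond=None)[0]
    a=p1+s[0]*d1;b=p2+s[1]*d2; return (a+b)/2,np.linalg.norm(a-b)
def proj(C,P):
    K,p,m=C; q=K@(m.T@(np.asarray(P)-p)); return q[:2]/q[2]
def blob(mask,seed,r=45):
    """component whose centroid is nearest the seed (area>60)"""
    n,l,st,ce=cv2.connectedComponentsWithStats(mask.astype(np.uint8),connectivity=4)
    ok=[i for i in range(1,n) if st[i,4]>60]
    i=min(ok,key=lambda i:np.hypot(*(ce[i]-seed)))
    m=(l==i).astype(np.uint8)
    c=max(cv2.findContours(m,cv2.RETR_EXTERNAL,cv2.CHAIN_APPROX_NONE)[0],key=cv2.contourArea)
    return m,c,st[i,4],ce[i]
def corners(c,C,z):
    P=np.array([onz(C,q,z)[:2] for q in c.reshape(-1,2).astype(float)])
    rect=cv2.minAreaRect((P*1000).astype(np.float32)); return rect
def quat(yaw): # tool down, tool y axis at angle yaw in world
    y=np.array([np.cos(yaw),np.sin(yaw),0]);z=np.array([0,0,-1.]);x=np.cross(y,z)
    q=R.from_matrix(np.stack([x,y,z],1)).as_quat(); return [q[3],q[0],q[1],q[2]]
E
cat > meas.py <<'E'
from rig import ctrl
from h import *
c=ctrl.capture("top");T=cam(c);im=c["frame"].astype(int)
d=ctrl.capture("scene");S=cam(d);js=d["frame"].astype(int)
def masks(im):
    g=im.sum(2)/3; sat=im.max(2)-im.min(2)
    return g,sat
g,sat=masks(im); gs,sats=masks(js)
print(proj(T,[0,0,0]),proj(T,[.3,.1,0]),np.median(g),np.median(gs))
seeds=dict(square_tray=((306,175),(365,273)),long_tray=((119,240),(419,188)),small=((410,195),(273,315)),large=((183,303),(349,188)))
for n,(a,b) in seeds.items():
    m,cc,A,ce=blob(g<60,a); m2,c2,A2,ce2=blob(gs<60,b)
    P,e=tri(T,ce,S,ce2)
    print(n,ce,A,ce2,A2,"tri",P,"gap",e,"rect",corners(cc,T,.003))
E
python3 meas.py
```

```text
[317.2097 498.9371] [266.5717 349.4318] 131.66666666666666 132.33333333333334
square_tray [304.9879 174.4427] 1161 [365.6727 272.403 ] 660 tri [0.6635 0.0178 0.0058] gap 0.004265599484831595 rect ((662.5723266601562, 16.54348373413086), (71.73261260986328, 71.99861145019531), 76.07142639160156)
long_tray [118.1979 240.1021] 1420 [418.6742 187.2275] 356 tri [0.5312 0.4076 0.0056] gap 0.004444883996108449 rect ((530.0718994140625, 407.37030029296875), (126.2815170288086, 49.62100601196289), 3.7443315982818604)
small [409.5914 194.6559] 558 [272.6005 313.487 ] 423 tri [ 0.6171 -0.2003  0.005 ] gap 0.002890074927407929 rect ((615.8338012695312, -202.59007263183594), (54.35753631591797, 54.993804931640625), 88.6257095336914)
large [182.0579 303.4167] 1243 [348.6328 187.5705] 305 tri [0.3981 0.2744 0.0053] gap 0.003940562941717445 rect ((396.6208801269531, 274.4967041015625), (80.53659057617188, 80.13590240478516), 89.20252990722656)
```

Sizes match: 71.7 x 72.0 mm, 126 x 50 mm, and tray floors triangulated at about 5 mm against the 3 mm given. The rays of the two cameras miss each other by 4 mm, which is calibration error. Next, the loose objects.

```bash
cat >> meas.py <<'E'
print('---')
for n,a,b in(("steel",(362,265),(263,252)),("loupe",(270,263),(324,214)),("stone",(209,195),(405,224)),("wood",(452,302),(168,275))):
    for I,p in((im,a),(js,b)):
        print(n,[I[p[1]+dy,p[0]+dx].tolist() for dx,dy in((0,0),(4,0),(0,4),(-4,0),(0,-4))])
sc=d["frame"][:,:,::-1].copy()
z=[cv2.resize(sc[y-25:y+25,x-33:x+33],(396,300),interpolation=cv2.INTER_NEAREST) for x,y in((263,253),(324,218),(406,225),(168,275))]
cv2.imwrite("pics/zs.png",np.vstack([np.hstack(z[:2]),np.hstack(z[2:])]))
tc=c["frame"][:,:,::-1].copy()
z=[cv2.resize(tc[y-30:y+30,x-39:x+40],(396,300),interpolation=cv2.INTER_NEAREST) for x,y in((362,265),(270,263),(209,195),(452,302))]
cv2.imwrite("pics/zt.png",np.vstack([np.hstack(z[:2]),np.hstack(z[2:])]))
E
python3 meas.py | sed -n '/---/,$p'
```

```text
---
steel [[141, 136, 146], [142, 136, 145], [143, 139, 148], [136, 134, 140], [134, 131, 138]]
steel [[141, 139, 147], [138, 137, 142], [138, 137, 144], [140, 136, 143], [141, 141, 146]]
loupe [[110, 105, 108], [109, 108, 109], [111, 105, 110], [111, 109, 109], [108, 111, 110]]
loupe [[95, 99, 107], [102, 110, 113], [13, 16, 15], [100, 105, 112], [96, 107, 111]]
stone [[88, 85, 82], [87, 85, 82], [92, 86, 84], [87, 78, 83], [86, 80, 85]]
stone [[90, 85, 84], [89, 85, 86], [52, 44, 45], [90, 89, 88], [91, 90, 93]]
wood [[56, 44, 38], [61, 45, 37], [60, 44, 35], [60, 41, 36], [53, 42, 32]]
wood [[56, 41, 22], [54, 39, 24], [58, 41, 27], [71, 48, 39], [62, 44, 36]]
```

View pics/zs.png

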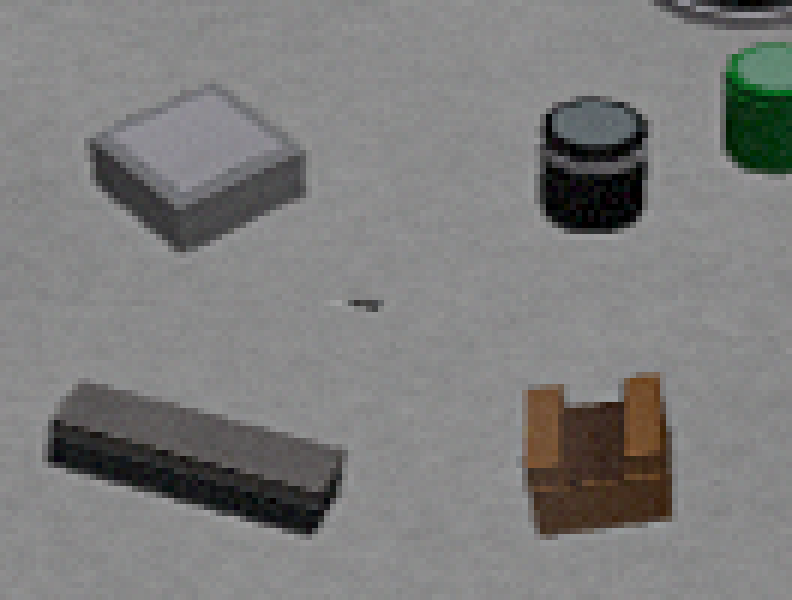

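View pics/zt.png

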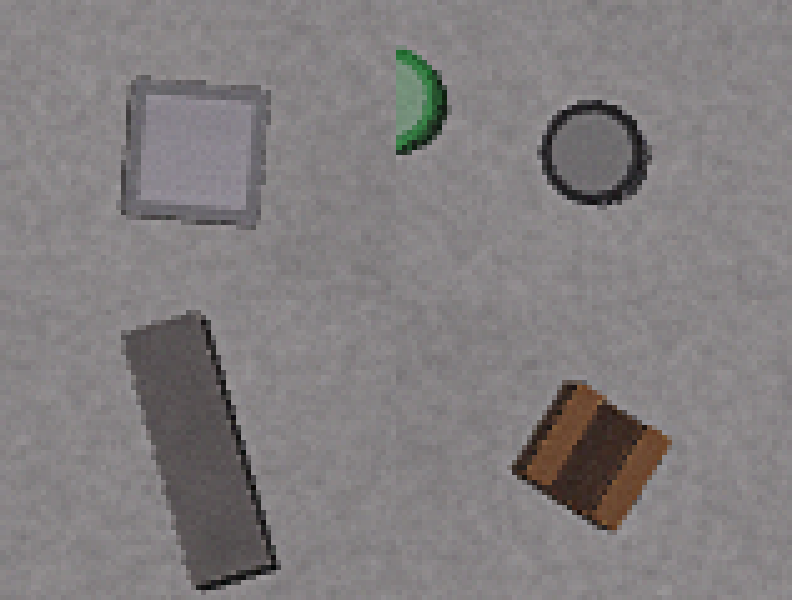

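```bash
cat > meas2.py <<'E'
exec(open('meas.py').read().split("print(proj")[0])
def M(I):
    f=cv2.GaussianBlur(I.astype(np.float32),(0,0),0.7); g=f.mean(2); ch=(f[:,:,0]+f[:,:,2])/2-f[:,:,1]
    return f,g,ch
fT=M(im);fS=M(js)
print("bg ch",fT[2][100:130,320:380].mean(),fS[2][300:330,320:380].mean())
def m_steel(F): return F[2]>2.8
def m_loupe(F): return (F[1]>70)&(F[1]<122)&(np.abs(F[0].max(2)-F[0].min(2))<25)
def m_stone(F): return (F[1]>65)&(F[1]<108)
def m_wood(F): return (F[0][:,:,0]-F[0][:,:,2])>15
def m_wtop(F): return ((F[0][:,:,0]-F[0][:,:,2])>40)
vis=[c["frame"].copy(),d["frame"].copy()]
for n,f,a,b,h in(("steel",m_steel,(362,265),(263,252),.022),("loupe",m_loupe,(270,263),(324,214),.038),("stone",m_stone,(209,195),(405,224),.022),("wood",m_wood,(452,302),(168,275),.03)):
    m,cc,A,ce=blob(f(fT),a); m2,c2,A2,ce2=blob(f(fS),b)
    P,e=tri(T,ce,S,ce2)
    print(n,ce,A,ce2,A2,"tri",P,"gap %.4f"%e,"rect",corners(cc,T,h),"c",onz(T,ce,h))
    cv2.drawContours(vis[0],[cc],-1,(255,0,0),1);cv2.drawContours(vis[1],[c2],-1,(255,0,0),1)
for nm,(xa,xb) in dict(L=((443,299),(160,272)),R=((461,307),(174,269))).items():
    r=blob(m_wtop(fT),xa);q=blob(m_wtop(fS),xb); print("woodstrip",nm,r[2:],q[2:],tri(T,r[3],S,q[3]))
cv2.imwrite("pics/m.png",np.vstack([cv2.resize(vis[0][140:340,160:480],(640,300))[:,:,::-1],cv2.resize(vis[1][200:300,150:440],(640,300))[:,:,::-1]]))
E
python3 meas2.py
```

```text
bg ch 2.5380485 0.091879256
steel [361.7233 264.3449] 806 [262.281  251.0661] 242 tri [ 0.4722 -0.0964  0.023 ] gap 0.0026 rect ((473.4876708984375, -101.90629577636719), (73.02034759521484, 79.67668914794922), 71.38101959228516) c [ 0.4714 -0.0975  0.022 ]
loupe [269.53   263.0876] 217 [324.0667 212.4476] 105 tri [0.4773 0.0907 0.0406] gap 0.0043 rect ((476.0436096191406, 89.44850158691406), (30.245037078857422, 32.291751861572266), 89.49959564208984) c [0.4758 0.0894 0.038 ]
stone [208.5897 194.0956] 858 [406.61   222.4234] 359 tri [0.6231 0.2174 0.0204] gap 0.0058 rect ((620.7434692382812, 213.64122009277344), (111.2577133178711, 36.349586486816406), 15.80361270904541) c [0.6206 0.2152 0.022 ]
wood [451.8527 302.7698] 543 [168.2184 275.7744] 554 tri [ 0.3917 -0.2789  0.0147] gap 0.0037 rect ((391.25787353515625, -277.2431640625), (48.99068832397461, 45.93864059448242), 57.38499450683594) c [ 0.391  -0.2771  0.03  ]
woodstrip L (np.int32(124), array([446. , 298.5])) (np.int32(75), array([159.4   , 271.0667])) (array([ 0.392 , -0.2784,  0.0262]), np.float64(0.02807022379109661))
woodstrip R (np.int32(120), array([459.45 , 307.075])) (np.int32(111), array([176.018 , 271.7658])) (array([ 0.3925, -0.2782,  0.0264]), np.float64(0.03536672739111797))
```

```bash
sleep 1; ls pics
```

```text
ca.png
cb.png
m.png
scene0.png
top0.png
zs.png
zt.png
```

View pics/m.png

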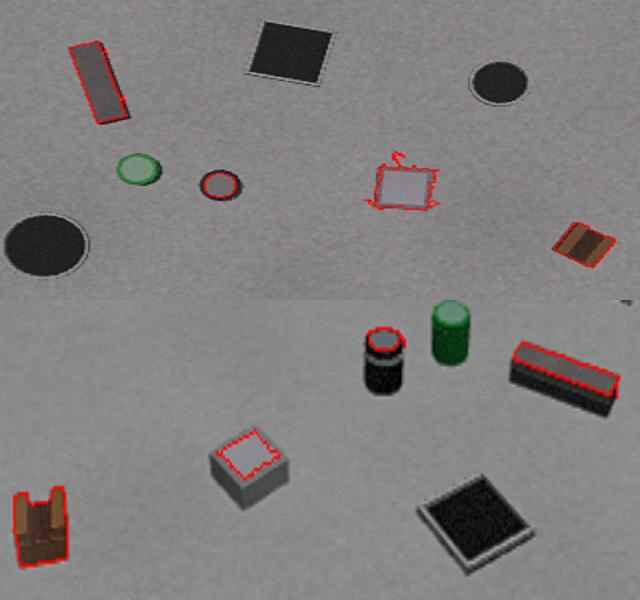

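Heights come out right for steel (23 mm), loupe (40.6 mm) and stone (20.4 mm). Two fixes remain: the steel outline mask, and the wood strips, whose left and right I swapped between views.

```bash
sed -i 's/F\[2\]>2.8/F[2]>2.8+3.2*(F is fT)/; s/L=((443,299),(160,272)),R=((461,307),(174,269))/L=((443,299),(176,272)),R=((461,307),(159,271))/' meas2.py
cat >> meas2.py <<'E'
for xa in((443,299),(461,307)):
    r=blob(m_wtop(fT),xa); print(corners(r[1],T,.03))
r1=blob(m_wtop(fT),(443,299))[3];r2=blob(m_wtop(fT),(461,307))[3]
a,b=onz(T,r1,.03),onz(T,r2,.03); print("wood centre",(a+b)/2,"sep",np.linalg.norm(a-b),"ydir deg",np.degrees(np.arctan2(*(b-a)[1::-1])))
E
python3 meas2.py | grep -v "loupe\|stone"
```

```text
bg ch 2.56619 0.08688163
steel [361.3786 265.376 ] 383 [262.2392 251.1922] 255 tri [ 0.4704 -0.0955  0.0214] gap 0.0033 rect ((470.0639953613281, -97.05335998535156), (42.865238189697266, 42.73244094848633), 83.10316467285156) c [ 0.4693 -0.0967  0.022 ]
wood [451.8762 302.719 ] 541 [168.209  275.7838] 555 tri [ 0.3917 -0.279   0.0148] gap 0.0037 rect ((391.5213317871094, -277.300537109375), (48.78845977783203, 45.960426330566406), 56.601932525634766) c [ 0.3911 -0.2772  0.03  ]
woodstrip L (np.int32(125), array([445.984, 298.48 ])) (np.int32(87), array([175.7586, 269.6437])) (array([ 0.4007, -0.2647,  0.0274]), np.float64(0.003247232565045287))
woodstrip R (np.int32(122), array([459.2869, 307.2459])) (np.int32(74), array([159.3649, 271.0811])) (array([ 0.3826, -0.2908,  0.0284]), np.float64(0.003127532280315065))
((399.8026123046875, -265.48724365234375), (11.874512672424316, 42.13594436645508), 56.4261589050293)
((381.7779235839844, -291.5264892578125), (11.78955364227295, 43.212406158447266), 55.87312316894531)
wood centre [ 0.3908 -0.2787  0.03  ] sep 0.03182286960685814 ydir deg -124.36989746453906
```

All of it is consistent: steel (.470, -.097), wood (.391, -.279) with its top at 28 mm, stone and loupe as above. Before grasping, I'll probe the bench in free space to learn how far the fingertips reach at the openings I'll use.

```bash
python3 - <<'E'
from rig import ctrl
from h import *
p=list(ctrl.read_state()["ee_pos"])
for op in(.66,.40):
    ctrl.set_gripper(op); ctrl.move_linear([p[0],p[1],.022],rate=.25)
    ctrl.pause(.1); f0=ctrl.read_state()["force"][2]; z=.022
    while z>.001:
        z-=.001; ctrl.move_linear([p[0],p[1],z],rate=.02)
        s=ctrl.read_state()
        if s["force"][2]-f0>4: break
    print(op,s["opening"],z,s["ee_pos"],s["force"],s["time_s"])
    ctrl.move_linear([p[0],p[1],.03],rate=.2)
E
```

```text
0.66 0.6629297407759379 0.008999999999999987 [0.2335 0.4703 0.0097] [-1.3874 -3.7935  9.0446] 5.2917
0.4 0.3987531150513035 0.01199999999999999 [0.2336 0.4704 0.0132] [-2.4569 -4.1338 16.108 ] 8.7417
```

The tips reach 9.5 mm past the TCP at 56 mm opening and 12.8 mm at 34 mm. Grasps must keep the tips above the 8 mm rim when placing. Steel block first.

```bash
cat > act.py <<'E'
from rig import ctrl
from h import *
def best(pos,yaw):
    q0=np.array(ctrl.read_state()["qpos"]); o=[]
    for k in(0,np.pi):
        q=ctrl.inverse_kinematics(pos,quat(yaw+k))
        if q is not None: o.append((np.abs(np.array(q)-q0).max(),k))
    return quat(yaw+min(o)[1])
def st(l):
    s=ctrl.read_state(); print(l,"t %.1f"%s["time_s"],"p",s["ee_pos"],"F",s["force"],"op %.3f"%s["opening"]); return s
def pick(xy,yaw_deg,z,op,lift=.14):
    yaw=np.radians(yaw_deg); ctrl.set_gripper(op)
    ctrl.move_pose([*xy,lift],best([*xy,lift],yaw))
    ctrl.move_linear([*xy,z+.02],rate=.25); ctrl.move_linear([*xy,z],rate=.06); st("down")
    ctrl.set_gripper(0.); st("shut")
    ctrl.move_linear([*xy,z+.015],rate=.05); ctrl.move_linear([*xy,lift],rate=.2); return st("lift")
def place(xy,yaw_deg,z,op,lift=.14):
    yaw=np.radians(yaw_deg)
    ctrl.move_pose([*xy,lift],best([*xy,lift],yaw)); st("over")
    ctrl.move_linear([*xy,z+.02],rate=.2); ctrl.move_linear([*xy,z+.003],rate=.05); ctrl.pause(.2)
    f0=st("near")["force"][2]; zz=z+.003
    while zz>z-.003:
        zz-=.001; ctrl.move_linear([*xy,zz],rate=.02)
        if ctrl.read_state()["force"][2]-f0>3: break
    st("touch z=%.4f"%zz); ctrl.pause(.2)
    ctrl.set_gripper(op); ctrl.pause(.1)
    ctrl.move_linear([*xy,zz+.03],rate=.1); ctrl.move_linear([*xy,lift],rate=.3); st("done")
def snap(n):
    for k in("top","scene"):
        c=ctrl.capture(k); cv2.imwrite(f"pics/{n}_{k}.png",c["frame"][:,:,::-1])
E
python3 - <<'E'
from act import *
pick((.4700,-.0970),83.1,.0165,1.0)
snap("a1")
E
```

```text
down t 12.8 p [ 0.47   -0.097   0.0164] F [-0.1782 -0.5981 -0.2395] op 1.001
shut t 13.2 p [ 0.4702 -0.0969  0.0172] F [-1.6939  2.7026  8.4702] op 0.638
lift t 14.4 p [ 0.4694 -0.0967  0.1388] F [ 0.0624 -1.5572 -4.2548] op 0.641
```

View pics/a1_scene.png

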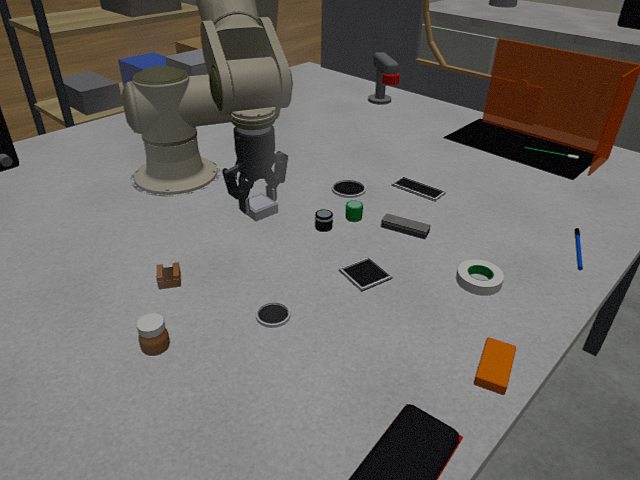

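The steel block is held between the fingers at about (262,206), level, with roughly its own weight on the wrist. I'll place it.

```bash
python3 - <<'E'
from act import *
place((.6626,.0165),76.1,.0200,.85)
ctrl.move_pose([.47,-.2,.2],best([.47,-.2,.2],0.97))
snap("a2")
t=cv2.imread("pics/a2_top.png");s=cv2.imread("pics/a2_scene.png")
cv2.imwrite("pics/a2c.png",np.hstack([cv2.resize(t[145:205,265:345],(400,300),interpolation=cv2.INTER_CUBIC),cv2.resize(s[245:305,325:405],(400,300),interpolation=cv2.INTER_CUBIC)]))
E
```

```text
over t 15.4 p [0.6619 0.0158 0.1393] F [-0.2477 -0.4381 -4.2456] op 0.639
near t 16.7 p [0.6628 0.0165 0.0233] F [ 0.2819  0.559  -3.5441] op 0.640
touch z=0.0190 t 17.7 p [0.6628 0.0165 0.0202] F [-5.2815 -0.0628  5.6431] op 0.640
done t 19.2 p [0.6626 0.0165 0.1403] F [ 0.3377 -0.8494 -0.8042] op 0.853
```

View pics/a2c.png

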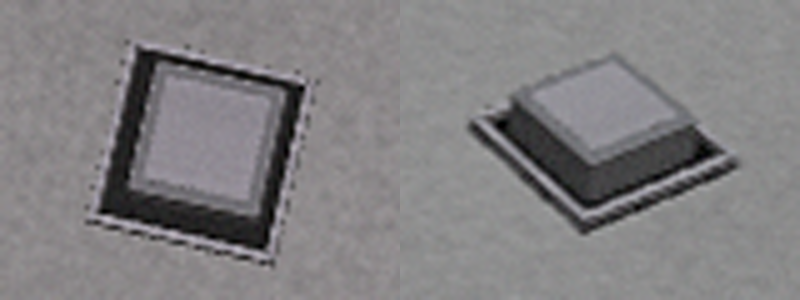

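The steel block sits flat inside the rim, slightly off-centre. I'll measure its face, then pick up the wood.

```bash
cat > steel.py <<'E'
from h import *
def steel(c):
    T=cam(c);f=cv2.GaussianBlur(c["frame"].astype(np.float32),(0,0),.7)
    m,cc,A,ce=blob((f[:,:,0]+f[:,:,2])/2-f[:,:,1]>6,(306,172)); return A,ce,corners(cc,T,.025),onz(T,ce,.025)
E
python3 - <<'E'
from act import *; from steel import steel
print(steel(ctrl.capture("top")))
pick((.3908,-.2787),55.6,.022,.85)
snap("a3")
s=cv2.imread("pics/a3_scene.png"); cv2.imwrite("pics/a3c.png",cv2.resize(s[130:330,80:345],(795,600),interpolation=cv2.INTER_CUBIC))
E
```

```text
(np.int32(392), array([306.1505, 172.5918]), ((662.767822265625, 13.592248916625977), (44.52617645263672, 42.9210090637207), 76.96200561523438), array([0.6619, 0.0135, 0.025 ]))
down t 22.3 p [ 0.3908 -0.2787  0.0219] F [-0.3256 -0.3054 -0.2181] op 0.842
shut t 22.7 p [ 0.391  -0.279   0.0225] F [-0.5063  0.2697  5.5524] op 0.502
lift t 23.8 p [ 0.3904 -0.2782  0.1389] F [ 0.0353 -0.4142 -1.5244] op 0.502
```

View pics/a3c.png

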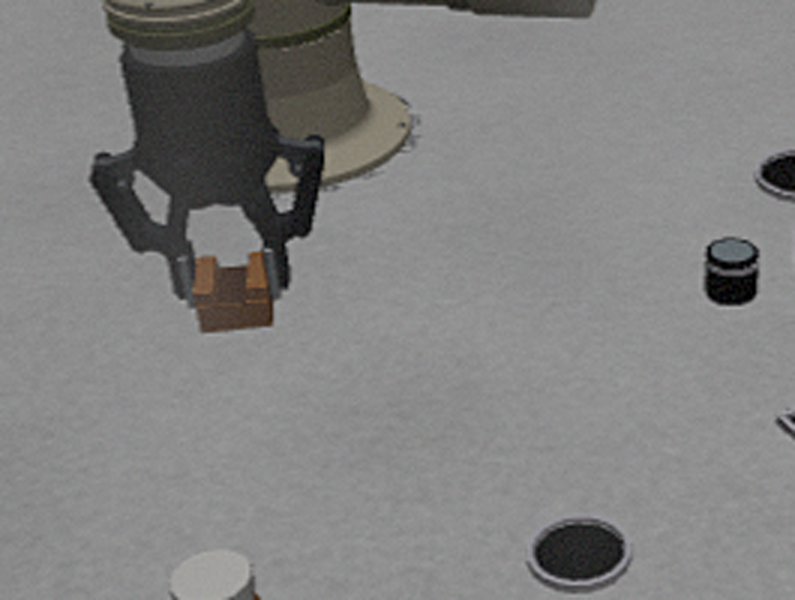

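The wood is held upright, grooved face up, at about (235,290) in the crop. The steel block reads 3 mm low in y against the commanded jaw centre, so the top view is biased by about -3 mm in y and true y is camera y plus 3 mm. The jaw centre where I released the steel block, (.6625, .0165), is its true centre along y, so I'll place the wood there.

```bash
python3 - <<'E'
from act import *
place((.6625,.0165),76.1,.0475,.70)
ctrl.move_pose([.5,.2,.2],best([.5,.2,.2],np.radians(105.8)))
snap("a4")
t=cv2.imread("pics/a4_top.png");s=cv2.imread("pics/a4_scene.png")
cv2.imwrite("pics/a4c.png",np.hstack([cv2.resize(t[145:205,265:345],(400,300),interpolation=cv2.INTER_CUBIC),cv2.resize(s[235:295,325:405],(400,300),interpolation=cv2.INTER_CUBIC)]))
E
```

```text
over t 25.4 p [0.6623 0.0152 0.14  ] F [ 0.4846  0.5086 -0.1509] op 0.504
near t 26.6 p [0.6627 0.0165 0.0508] F [-0.2101 -0.2016 -0.2402] op 0.501
touch z=0.0465 t 27.6 p [0.6627 0.0165 0.0476] F [-3.2757  0.4527  8.4076] op 0.504
done t 29.0 p [0.6627 0.0165 0.1407] F [-0.4894  0.7697 -0.9294] op 0.700
```

View pics/a4c.png

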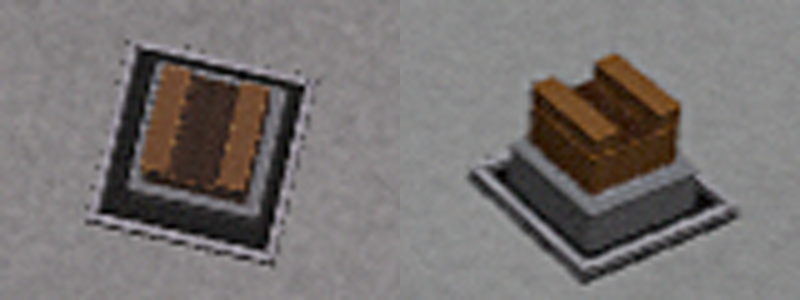

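The wood sits flat and well centred on the steel. Now the stone.

```bash
python3 - <<'E'
from act import *
pick((.6207,.2170),105.8,.020,.75)
place((.5301,.4100),93.7,.0235,.65)
ctrl.move_pose([.45,.12,.2],best([.45,.12,.2],0.))
snap("a5")
t=cv2.imread("pics/a5_top.png");s=cv2.imread("pics/a5_scene.png")
cv2.imwrite("pics/a5c.png",np.hstack([cv2.resize(t[195:285,60:180],(400,300),interpolation=cv2.INTER_CUBIC),cv2.resize(s[157:217,379:459],(400,300),interpolation=cv2.INTER_CUBIC)]))
E
```

```text
down t 32.0 p [0.6207 0.217  0.0199] F [ 0.1115 -0.7855  0.4974] op 0.752
shut t 32.4 p [0.621  0.2171 0.0206] F [-0.2667 -0.0685  4.0836] op 0.381
lift t 33.5 p [0.62   0.2169 0.1385] F [-0.1683 -0.0896 -2.0741] op 0.380
over t 34.3 p [0.5306 0.4089 0.1391] F [ 0.8199 -0.3731 -1.0316] op 0.381
near t 35.7 p [0.5303 0.4101 0.0268] F [ 0.2566  0.0555 -1.8719] op 0.377
touch z=0.0225 t 36.7 p [0.5302 0.4101 0.0236] F [-3.5758 -1.7154  7.4764] op 0.377
done t 38.2 p [0.5301 0.41   0.1404] F [ 0.1265 -0.4017 -0.5981] op 0.651
```

View pics/a5c.png

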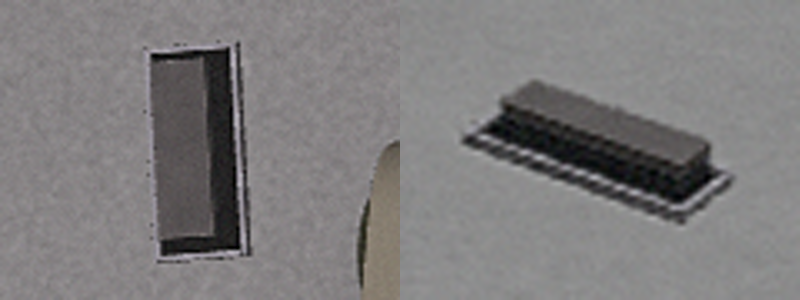

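View pics/a5_top.png

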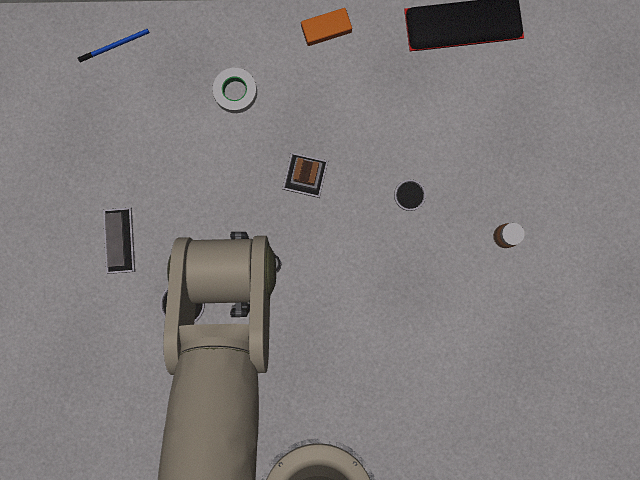

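The stone lies inside the long tray; much of the apparent leftward shift is parallax, which I'll measure later. Now the loupe.

```bash
python3 - <<'E'
from act import *
pick((.4758,.0920),0,.027,.75)
snap("a6")
place((.6160,-.2000),0,.0305,.70)
ctrl.move_pose([.35,.0,.3],best([.35,0,.3],0.))
snap("a7")
E
```

```text
down t 41.7 p [0.4758 0.092  0.0269] F [-0.5174  0.2584  0.1348] op 0.748
shut t 42.0 p [0.4762 0.092  0.0277] F [0.1095 0.0518 5.1842] op 0.471
lift t 43.1 p [0.4752 0.092  0.1389] F [-0.0597 -0.2407 -1.408 ] op 0.473
over t 44.5 p [ 0.616  -0.1987  0.14  ] F [ 0.2465  0.4663 -0.9023] op 0.474
near t 45.7 p [ 0.6161 -0.2001  0.0338] F [ 1.1643  0.2385 -1.272 ] op 0.479
touch z=0.0295 t 46.7 p [ 0.6162 -0.2001  0.0307] F [-3.5237  1.8888  9.0259] op 0.469
done t 48.2 p [ 0.616  -0.2     0.1403] F [-0.3591 -0.0731 -0.5473] op 0.699
```

View pics/a7_top.png

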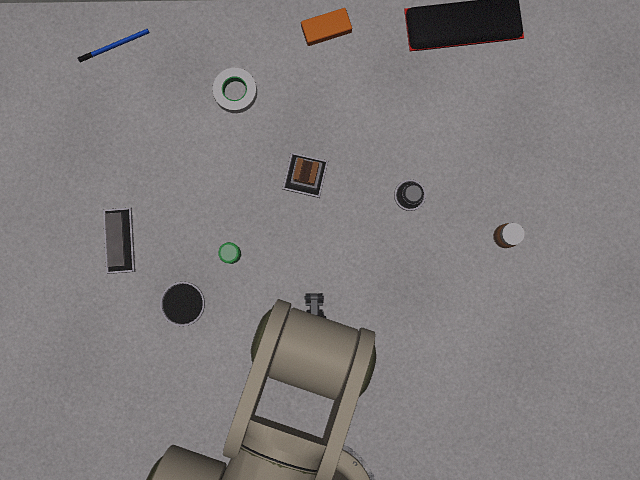

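View pics/a7_scene.png

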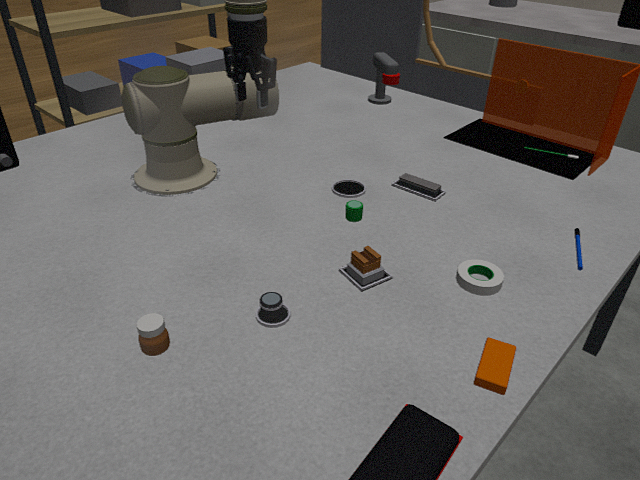

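Everything is in its tray and the jar and green look-alike are where they were, jar at (510,235). Now I'll measure the final offsets from both views.

```bash
python3 - <<'E'
from rig import ctrl
from h import *
from steel import steel
c=ctrl.capture("top");d=ctrl.capture("scene");T=cam(c);S=cam(d)
F=[cv2.GaussianBlur(k["frame"].astype(np.float32),(0,0),.7) for k in(c,d)]
gl=lambda f:(f.mean(2)>70)&(f.mean(2)<122)&(f.max(2)-f.min(2)<25)
stn=lambda f:(f.mean(2)>65)&(f.mean(2)<108)
tr=dict(stone=(.5301,.4074),loupe=(.6158,-.2026))
for n,f,a,b,h in(("loupe",gl,(413,193),(271,299),.041),("stone",stn,(116,238),(419,184),.025)):
    m,cc,A,ce=blob(f(F[0]),a);m2,c2,A2,e2=blob(f(F[1]),b)
    print(n,A,A2,ce,e2,"onz",onz(T,ce,h)[:2]-tr[n],"tri",*tri(T,ce,S,e2),corners(cc,T,h))
wt=lambda f:(f[:,:,0]-f[:,:,2])>40
A=blob(wt(F[0]),(298,170));B=blob(wt(F[0]),(314,173)); a,b=onz(T,A[3],.055),onz(T,B[3],.055)
print("wood",A[2:],B[2:],(a+b)/2,np.linalg.norm(a-b),"steel was .6623 .0135")
tc=c["frame"][:,:,::-1];sc=d["frame"][:,:,::-1]
w=lambda i,x,y:cv2.resize(i[y-30:y+30,x-40:x+40],(400,300),interpolation=cv2.INTER_CUBIC)
cv2.imwrite("pics/fin.png",np.vstack([np.hstack([w(tc,410,195),w(sc,273,308)]),np.hstack([w(tc,119,240),w(sc,419,188)])]))
E
```

```text
loupe 208 265 [413.1298 192.8269] [272.4717 299.634 ] onz [-0.0017 -0.0005] tri [ 0.6166 -0.2009  0.0391] 0.006520781280708096 ((614.810791015625, -202.84214782714844), (32.49279022216797, 30.69757843017578), 89.17927551269531)
stone 882 246 [113.881  239.5147] [420.3089 181.1626] onz [-0.001   0.0009] tri [0.5313 0.4109 0.0226] 0.005045102197311128 ((527.116943359375, 408.23553466796875), (124.23831939697266, 33.73529052734375), 3.7933363914489746)
wood (np.int32(114), array([297.886 , 168.2193])) (np.int32(122), array([313.0738, 171.9508])) [0.6611 0.0143 0.055 ] 0.031474523826740326 steel was .6623 .0135
```

```bash
sleep 1
```

```text
(no output)
```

View pics/fin.png

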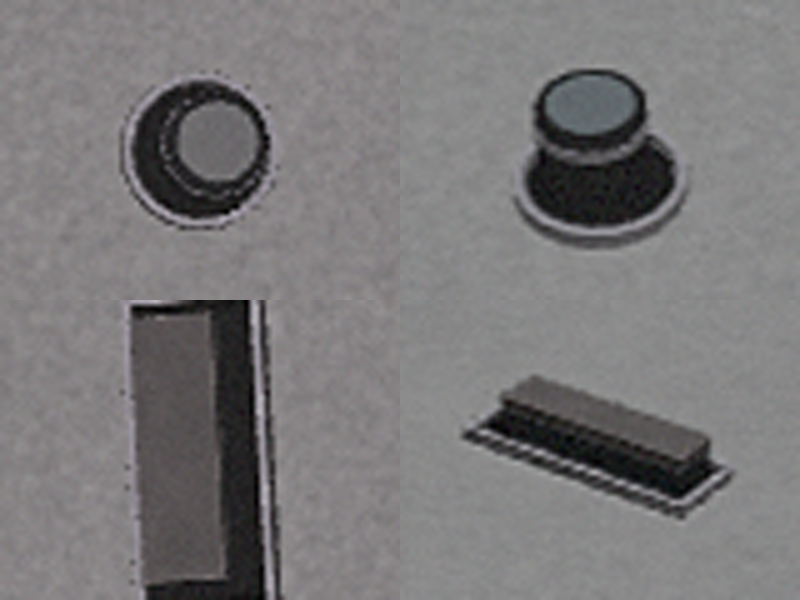

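```bash
python3 - <<'E'
from rig import ctrl
print(ctrl.read_state()["time_s"]); print(ctrl.finish_job())
E
```

```text
49.8167
the job is handed in; nothing more can be done
None
```

All four tools are put away and the job is handed in at 49.8 s of robot time. The steel block is in the square tray with the wooden block on top, groove up. The stone is in the long tray and the loupe is in the small round tray, lens up. Each was lowered until the wrist felt contact before I let go.

**Final checks:**

| Item | Offset from target centre | How measured |
|---|---|---|
| Steel block | about 3 mm | top view |
| Wooden block on steel | about 1.5 mm | top view |
| Stone | about 1.5 mm | top view; 3–4 mm by two views |
| Loupe | about 2 mm | top view |

- **Heights:** by two views the loupe's top was at 39 mm and the stone's at 23 mm, against 41 and 25 mm expected. I did not measure the heights of the steel and wood in place from two views, only saw them flat in the pictures.
- **Flatness and bystanders:** everything looks flat inside its rim. The jar and the green look-alike are where they started.

**Disagreements:**
- The two cameras' rays missed each other by 3–6.5 mm.
- The top view read about 3 mm low in y against the arm; I allowed for that from the wooden block on.
- The last outline of the stone also caught part of the rim, reading 124 mm long instead of 110, so its centre along that axis is less certain.

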